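# Probe-test a limestone sample against the stop

### The arm

A 6-joint arm with a two-finger parallel gripper is mounted at the origin on the work surface. World frame = base frame: x ahead of the robot, y to its left, z up, the work surface at z = 0. Lengths are in m, angles in degrees, forces in N, time in s.
With the tool pointing down it reaches from about 0.25 to 0.725 m from the base axis. Payload 9.7 kg.
Tool frame: the origin (TCP) lies on the centre line of the jaws, within the pads' length; the fingertips stand 19 mm ahead of it and the grasp point (between the pads) is the TCP (bot.tcp_to_tips is the z of the fingertips in the tool frame, in m); z points along the fingers, y is the line along which they close (so a half turn about z gives the same grasp; the last joint's range is limited). The gripper opens to 85 mm and grips with 20 to 120 N. Pads are 22 mm wide; open, the fingers measure 114 mm over their backs; the gripper's body (76 mm by 85 mm) begins 54 mm behind the grasp point. The pads swing forward as they close: fully open they stand 13 mm farther back than shut.
Start: joints at [63.255, 4.979, 10.078, 95.1, 0, 90], TCP at [0.248, 0.491, 0.25] pointing down, gripper open.
Joint ranges: [-179.16, 179.16], [-48.56, 103.87], [-65.8, 70.77], [-126.05, 130.52], [-82.76, 87.17], [-180, 180]. Speed limits (degrees/s): [127.2, 127.2, 147.25, 180, 180, 180].

### API

Orientations are given as [roll, pitch, yaw] about the fixed x, y, z axes, in that order (R = Rz(yaw) Ry(pitch) Rx(roll)).
In Python, from workcell import bot gives the robot as it stands. The module is installed in compiled form; this text tells all that it offers.
- The arm moves only by the tool play_rows, never from a script. Its argument "increments" is a list of rows, each an object with "slide": the shift along the tool's x, y, z in mm, a list of three; "angular": the turn, a rotation vector about the tool's x, y, z in degrees, a list of three; "claw": the opening, from -1 (shut) to 1 (fully open). In form: [{"slide": [x, y, z], "angular": [rx, ry, rz], "claw": claw}, ...]. A call has 1 to 8 rows; each row shifts and turns the commanded pose from where the row before left it, along the tool's axes as they then stand; what a row does not reach is not made up. A row lasts 1/10 s, in which the tool goes at most 50 mm and 8.59 degrees, less where a joint would pass 70% of its speed; a pose out of reach is approached as far as the arm can. A call is refused whole if a number of a shift passes 50 or a number of a turn 8.59, either way. A call with a gripper value outside its range is refused whole. The fingers move at their own pace and stop on an object; "squeeze" is the grip in N (left out, the last holds). Time passes only in rows, so rows that do not move let the fingers close. It gives the time, the measured TCP pose, the force, the opening and the grip force at its end, in the units of the state.
- bot.get_obs(): the state, without advancing time (a new reading comes with each control period).
- bot.camera(name): name is "side" or "top" or "wrist"; returns the picture (384x512x3 uint8, red, green, blue); there is no depth.
- bot.camera_info(name): a dict with "fovy" (degrees; the focal length in pixels is half the picture's height over the tangent of half this angle, whatever the lens; pixels are square), "cx", "cy" (the principal point, pixels), "R" (3x3) and "t" (3): a world point X has camera coordinates R X + t. Camera axes: x right, y down, z forward; pixel columns grow to the right and rows downward; lengths in m; the calibration is good to about 2 mm. A picture is of the moment at which its call begins: read the wrist's pose just before it. camera_info takes no time and is no camera call; for the wrist camera it gives the pose at the moment of the call.
- bot.job_done(): hands the job in; it is judged then, once.
The state is a dict: "time": time; "q": joint angles; "qd": joint speeds; "joint_efforts": joint torques, N m; "ee_pos": TCP position; "tcp_rot": TCP orientation; "wrist_force": force on the tool from outside, world axes, zero at the start; "torque": the same for the moment, N m; "opening": finger opening in m; "grasp_force": force on a finger pad.
Only numpy, scipy, OpenCV 4.12 (cv2) and the standard library are available. Lean on these libraries where they do the work, as an engineer would, in place of code of your own. Each camera call takes 0.05 s, during which the arm holds its last target. There are 200 camera calls.

### The job

Test the yellow limestone sample: lay it flat, lengthwise between the rails of the probe rig, clear of the brass plunger, then slide it squarely against the steel stop so that the sprung plunger is pushed right in, and hold it pressed there steadily for about three seconds. Then take it out and lay it flat in the middle of the green board. Do not drop it, and leave the grey marble sample, the bottle, the jar and the brush where they are.

Things in the scene. Friction and masses are not known exactly. Their poses are not given: they have to be found in the camera images.
- limestone: Yellow speckled limestone sample block, 120 (x) x 50 (y) x 48 (z) mm, about 0.43 kg, loose, lying flat on the plain wooden board at the start. Origin: centre of its underside; x along its length, z up.
- marble: Grey-white marble sample block of the same size (120 x 50 x 48 mm), lying beside the limestone on the wooden board, their centre lines about 110 mm apart. Bystander. Origin: centre of its underside, x along its length.
- in_board: Fixed plain light-wood board, 180 (x) x 200 (y) x 18 mm thick, on the table; both samples start on it. Origin: centre of its underside; its top is 18 mm above.
- done_board: Fixed bright green board, 180 (x) x 200 (y) x 18 mm thick, on the table, empty: where the tested sample goes. Origin: centre of its underside; its top is 18 mm above.
- rig: Fixed probe rig; its x axis is the pushing direction, towards the stop. Aluminium bed 270 x 100 mm, 14 mm thick (x from -140 to +130 mm). At x = +40 mm stands the steel stop, behind it a blue housing 50 mm high. Origin: on the table under the centre line of the rails, 14 mm below the bed's top; z up. With the sample home against the stop its centre is at rig x = -20 mm.
- bed_middle (a point): Point on the bed's top at rig (-55, 0, 14) mm, midway between the two dark steel rails: the sample laid centred here is clear of the plunger by 19 mm. The rails run along rig x from -140 to +40 mm, 60 mm apart on the inside; each is 10 mm wide and stands 10 mm above the bed.
- stop: Fixed upright steel stop block of the rig, 90 mm wide, 50 mm high above the bed, 26 mm thick; the brass plunger comes out of its middle. Origin: middle of the lower edge of its face, at rig (40, 0, 14) mm; same axes as the rig.
- stop_face (a point): Point on the stop's face where the plunger's axis passes, 24 mm above the bed, rig (40, 0, 38) mm.
- plunger_tip (a point): Tip of the sprung brass plunger (16 mm diameter, on the rig's centre line, 24 mm above the bed). At rest it stands 16 mm proud of the stop's face, at rig x = +24 mm. Pushing it in moves a red collar out of the back of the blue housing.
- plunger (a joint): How far the plunger is pushed in towards the stop, m: 0 at rest (16 mm proud), 0.016 when flush with the stop's face. The spring pushes back with 3 N at rest and 9 N when flush.
- bottle: Loose amber glass bottle with white cap, 52 mm diameter, 130 mm tall, beyond the rig. Bystander. Origin: centre of its underside.
- jar: Loose clear glass jar, 64 mm diameter, 75 mm tall, beyond the rig. Bystander. Origin: centre of its underside.
- brush: Loose brush lying flat between robot and rig. Bystander. Its length runs along its own x axis, bristles at +x.

How it is judged (in metres and radians):
On the way, in this order (a step that is already met when the one before it is completed fails the run):
1. the limestone lies flat between the rails, lengthwise, and the plunger is still out (y of limestone in the frame of rig between -0.01 and 0.01 m and z of limestone in the frame of rig between 0.008 and 0.021 m and angle between limestone's own z axis and vertical below 0.12 rad and angle between the x axis of limestone and the x axis of rig, either way round below 0.15 rad and x of limestone in the frame of rig below -0.024 m and value of joint plunger below 0.01 m), for 0.2 s.
2. the limestone is held still against the stop, between the rails, with the plunger pushed in, for 2 s (y of limestone in the frame of rig between -0.01 and 0.01 m and z of limestone in the frame of rig between 0.008 and 0.021 m and angle between limestone's own z axis and vertical below 0.12 rad and angle between the x axis of limestone and the x axis of rig, either way round below 0.15 rad and value of joint plunger above 0.0135 m and contact force between limestone and stop above 0.3 N and linear speed of limestone below 0.02 m/s), for 2 s.
At the end, for the whole second after the job is handed in: The limestone lies flat (within 0.1 rad) and at rest on the green board, its centre within 40 mm of the board's centre, and the plunger is out again (within 3 mm) (horizontal distance between limestone and done_board below 0.04 m and z of limestone in the frame of done_board between 0.012 and 0.024 m and angle between limestone's own z axis and vertical below 0.1 rad and linear speed of limestone below 0.02 m/s and value of joint plunger below 0.003 m); the robot touches nothing.
It fails at once if the limestone is let fall from more than about 20 mm (height (world z) of limestone above 0.04 m and contact force between the fingers and limestone below 0.05 N).
It fails at once if the marble is displaced by more than 25 mm (distance of marble from where it was at the start of the episode above 0.025 m).
It fails at once if the bottle is displaced by more than 25 mm (distance of bottle from where it was at the start of the episode above 0.025 m).
It fails at once if the jar is displaced by more than 25 mm (distance of jar from where it was at the start of the episode above 0.025 m).
It fails at once if the brush is displaced by more than 25 mm (distance of brush from where it was at the start of the episode above 0.025 m).
It also fails if it takes over 58 s, if anything falls off the work surface, if the arm or the gripper's body presses on something with over 40 N, if the wrist force passes 120 N, or if a joint passes its speed limit or range.

## Working session

There is one attempt and no reset: what is moved stays moved. The work goes in short steps, Python scripts to look and compute and a tool call to move; the robot and the scene stay as the last step left them, time stands still between calls to the robot, and variables do not carry over. Pictures are saved under pics/ and viewed, at most 12 in all, crops included, and the job is handed in when it is done.

Besides the shell and the picture viewer there is one more tool, called by a JSON object that holds its "fn" and its "kwargs", one argument or row to a line. play_rows: Moves the arm, as the interface text tells. Its arguments: {"type":"object","properties":{"increments":{"type":"array"},"squeeze":{"type":"number"}},"required":["increments"]}

```bash
mkdir -p pics; python3 - <<'E'
from workcell import bot
import cv2,numpy as np
a=bot.camera("top");b=bot.camera("side")
cv2.imwrite("pics/top.png",a[:,:,::-1]);cv2.imwrite("pics/side.png",b[:,:,::-1])
for n in("top","side"):
    i=bot.camera_info(n);print(n,i)
o=bot.get_obs();print(o)
E
```

```text
top {'fovy': 56.35212771357165, 'cx': 252.6047329761796, 'cy': 192.79341542369332, 'R': array([[-0.02029391, -0.99969094,  0.01435872],
       [-0.99299723,  0.01848209, -0.11668294],
       [ 0.1163815 , -0.01662612, -0.99306542]]), 't': array([-0.01194601,  0.55814949,  1.12654716])}
side {'fovy': 52.83079290037347, 'cx': 255.72287865525325, 'cy': 186.53001355492955, 'R': array([[-0.99521946, -0.09764353, -0.00199377],
       [-0.06900351,  0.71746333, -0.69317017],
       [ 0.06911404, -0.68971886, -0.72077121]]), 't': array([0.57184946, 0.08171543, 0.98946555])}
{'time': 0.1, 'q': array([ 6.32541694e+01,  5.00720042e+00,  1.00405818e+01,  9.50980941e+01,
       -2.96891688e-04,  9.00004840e+01]), 'qd': array([ 0.07840742, -0.07276317,  0.03871417,  0.00334319,  0.01920433,
        0.05226838]), 'joint_efforts': array([-4.88873411e-04, -5.21561730e+01,  4.65653694e+01,  1.61090121e-02,
       -5.96817222e-05, -1.38833691e-06]), 'ee_pos': array([0.24744556, 0.49100883, 0.24967534]), 'tcp_rot': array([-1.79935287e+02,  2.97438124e-04,  1.53253686e+02]), 'wrist_force': array([-0.51942737, -0.87570815, -0.34683808]), 'torque': array([ 0.00033898,  0.03505555, -0.03602242]), 'grasp_force': 0.0, 'opening': 0.08543512838987745}
```

View pics/top.png

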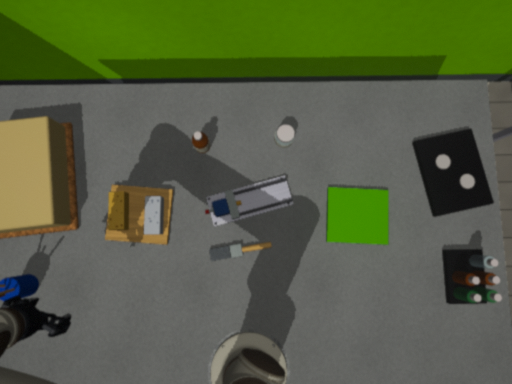

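View pics/side.png

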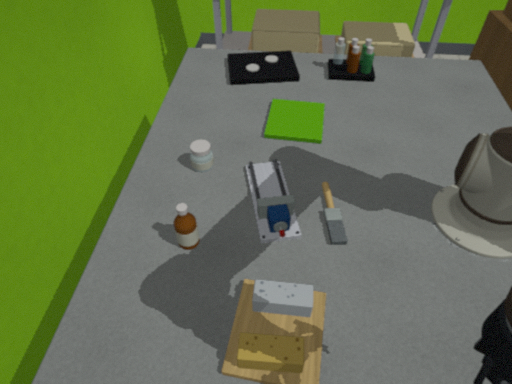

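The top view shows limestone at about (119,211), marble (153,215), the rig from its housing at (222,206) to its open end at (291,185), the green board (358,215), and the brush (240,249). The side view agrees with this.

```bash
cat > h.py <<'E'
from workcell import bot
import cv2,numpy as np
def ray(info,px,z):
    f=192/np.tan(np.radians(info['fovy']/2)); R=np.array(info['R']);t=np.array(info['t'])
    px=np.atleast_2d(px).astype(float)
    d=np.c_[(px[:,0]-info['cx'])/f,(px[:,1]-info['cy'])/f,np.ones(len(px))]@R
    c=-R.T@t
    return c+d*((z-c[2])/d[:,2])[:,None]
def proj(info,X):
    f=192/np.tan(np.radians(info['fovy']/2)); p=np.atleast_2d(X)@np.array(info['R']).T+info['t']
    return p[:,:2]/p[:,2:]*f+[info['cx'],info['cy']]
def blobs(m,mn=60):
    cs,_=cv2.findContours(m.astype(np.uint8),cv2.RETR_EXTERNAL,cv2.CHAIN_APPROX_NONE)
    return sorted([c for c in cs if cv2.contourArea(c)>mn],key=cv2.contourArea,reverse=True)
E
python3 - <<'E'
from h import *
im=cv2.imread("pics/top.png");i=bot.camera_info("top")
hsv=cv2.cvtColor(im,cv2.COLOR_BGR2HSV)
for p in [(119,211),(130,190),(153,215),(358,215),(265,195)]: print(p,hsv[p[1],p[0]])
g=(hsv[...,0]>45)&(hsv[...,0]<75)&(hsv[...,1]>150); g[:150]=0
print("green",ray(i,cv2.minAreaRect(blobs(g)[0])[0],.018),cv2.minAreaRect(blobs(g)[0]))
for n,px,z in [("lime ends",[(120,192),(118,230)],.066),("marble",[(154,197),(151,234)],.066),("inboard",[(111,185),(173,188),(168,244),(106,240)],.018),("rig bed corners open end",[(287,175),(293,202)],.014),("stop top",[(236,192),(241,218)],.064),("brush",[(210,252),(270,245)],.01),("bottle",[(197,134)],.13),("jar",[(286,128)],.075)]:
    print(n,ray(i,px,z).round(3).tolist())
big=cv2.resize(im[165:265,95:305],None,fx=3.8,fy=3.8,interpolation=cv2.INTER_CUBIC);cv2.imwrite("pics/crop.png",big)
E
```

```text
(119, 211) [ 21 187 108]
(130, 190) [ 18 162 101]
(153, 215) [102   8 160]
(358, 215) [ 46 255 143]
(265, 195) [125  14 112]
green [[ 0.47931215 -0.36395235  0.018     ]] ((357.46380615234375, 215.26019287109375), (61.644439697265625, 54.89018630981445), 2.726310968399048)
lime ends [[0.564, 0.392, 0.066], [0.446, 0.396, 0.066]]
marble [[0.546, 0.286, 0.066], [0.432, 0.294, 0.066]]
inboard [[0.594, 0.439, 0.018], [0.58, 0.237, 0.018], [0.399, 0.252, 0.018], [0.416, 0.45, 0.018]]
rig bed corners open end [[0.617, -0.138, 0.014], [0.527, -0.155, 0.014]]
stop top [[0.558, 0.03, 0.064], [0.476, 0.016, 0.064]]
brush [[0.371, 0.118, 0.01], [0.389, -0.076, 0.01]]
bottle [[0.728, 0.143, 0.13]]
jar [[0.759, -0.133, 0.075]]
```

View pics/crop.png

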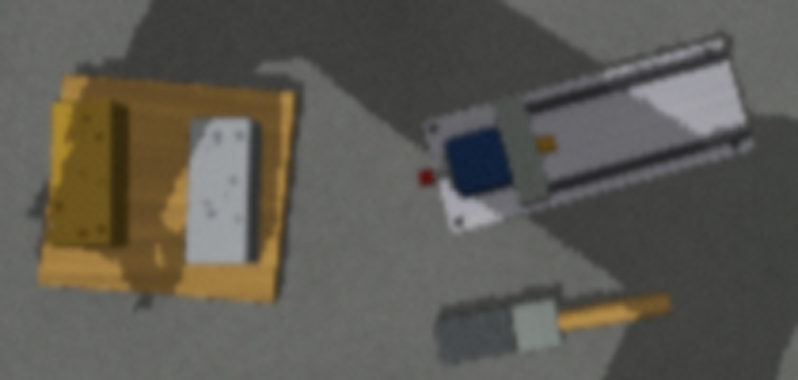

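The crop shows the limestone top at crop (52–110, 101–245), the rig bed corners at (723,37), (752,148), (427,122) and (458,232), and the plunger at (545,144). Next I move over the limestone for a closer look.

{"fn": "play_rows", "kwargs": {
  "increments": [
    {"slide": [-35, 4, 0], "angular": [0, 0, 0], "claw": 1},
    {"slide": [-35, 4, 0], "angular": [0, 0, 0], "claw": 1},
    {"slide": [-35, 4, 0], "angular": [0, 0, 0], "claw": 1},
    {"slide": [-35, 4, 0], "angular": [0, 0, 0], "claw": 1},
    {"slide": [-35, 4, 0], "angular": [0, 0, 0], "claw": 1},
    {"slide": [-35, 5, 0], "angular": [0, 0, 0], "claw": 1},
    {"slide": [-35, 5, 0], "angular": [0, 0, 0], "claw": 1},
    {"slide": [-25, 4, 0], "angular": [0, 0, 0], "claw": 1}
  ]
}}

```text
time: 0.9
ee_pos: [0.5057, 0.3989, 0.2495]
tcp_rot: [-179.9, -0.0, 153.2]
wrist_force: [0.5, 0.9, -0.4]
opening: 0.0854
grasp_force: 0.0
```

{"fn": "play_rows", "kwargs": {
  "increments": [
    {"slide": [0, 0, 0], "angular": [0, 0, -8], "claw": 1},
    {"slide": [0, 0, 0], "angular": [0, 0, -8], "claw": 1},
    {"slide": [0, 0, 0], "angular": [0, 0, -8], "claw": 1},
    {"slide": [0, 0, 0], "angular": [0, 0, 0], "claw": 1},
    {"slide": [0, 0, 0], "angular": [0, 0, 0], "claw": 1}
  ]
}}

```text
time: 1.4
ee_pos: [0.5038, 0.4, 0.25]
tcp_rot: [-180.0, -0.0, 177.0]
wrist_force: [0.1, 0.4, 0.1]
opening: 0.0851
grasp_force: 0.0
```

```bash
python3 - <<'E'
from h import *
o=bot.get_obs();i=bot.camera_info("wrist");a=bot.camera("wrist")
cv2.imwrite("pics/w1.png",a[:,:,::-1]);print(o['ee_pos'],o['tcp_rot'],o['q'],i)
import pickle;pickle.dump(i,open("w1.pkl","wb"))
E
```

```text
[0.50383933 0.39997785 0.24995719] [-1.79975669e+02 -2.65964669e-02  1.77021187e+02] [ 3.84449196e+01  1.85430483e+01  2.58697978e+01  9.73627904e+01
 -6.47472861e-04  4.14237268e+01] {'fovy': 69.19098297499869, 'cx': 256.5338668795947, 'cy': 191.18962094677363, 'R': array([[ 0.05282447,  0.99860303, -0.00125026],
       [ 0.94416708, -0.04953709,  0.32572167],
       [ 0.32520472, -0.01838653, -0.94546487]]), 't': array([-0.42621515, -0.49878915,  0.22372408])}
```

View pics/w1.png

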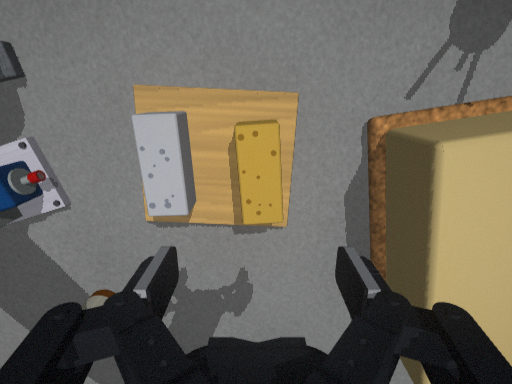

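The wrist view shows the limestone top near (235–282, 121–224) and the marble to its left at (134–188, 112–215). A large block stands to the right, clear of the fingers.

```bash
python3 - <<'E'
from h import *
import pickle
i=pickle.load(open("w1.pkl","rb"));print("cam",-i['R'].T@i['t'])
im=cv2.imread("pics/w1.png");hsv=cv2.cvtColor(im,cv2.COLOR_BGR2HSV)
print([hsv[y,x].tolist() for x,y in [(259,150),(238,180),(278,215),(210,170),(290,150)]])
m=(hsv[...,0]>=20)&(hsv[...,0]<32)&(hsv[...,1]>140)&(hsv[...,2]>120); m[:,310:]=0;m[240:]=0
m=cv2.morphologyEx(m.astype(np.uint8),cv2.MORPH_CLOSE,np.ones((7,7)))
c=blobs(m,500)[0]; P=ray(i,c[:,0,:],.066)[:,:2]
r=cv2.minAreaRect((P*1000).astype(np.float32));print(r,cv2.minAreaRect(c),cv2.boxPoints(r))
E
```

```text
cam [0.42069876 0.40502469 0.37345682]
[[22, 164, 187], [19, 136, 111], [22, 169, 184], [19, 129, 182], [18, 128, 178]]
((506.8138122558594, 401.06622314453125), (122.97550964355469, 54.43315887451172), 0.7876137495040894) ((257.0911560058594, 171.57484436035156), (104.4491195678711, 47.943538665771484), 87.75425720214844) [[444.95776 427.43503]
 [445.706   373.007  ]
 [568.66986 374.69742]
 [567.92163 429.12546]]
```

```bash
python3 - <<'E'
from h import *
import pickle
i=pickle.load(open("w1.pkl","rb"))
im=cv2.imread("pics/w1.png")
g=cv2.cvtColor(im,cv2.COLOR_BGR2HSV)
m=((g[...,1]>145)&(g[...,2]>140)&(g[...,0]>=20))
m[:,310:]=0;m[240:]=0
m=cv2.morphologyEx(cv2.morphologyEx(m.astype(np.uint8),cv2.MORPH_CLOSE,np.ones((9,9))),cv2.MORPH_OPEN,np.ones((5,5)))
E=[]
for y in range(130,218,4):
    xs=np.flatnonzero(m[y,200:]);E.append((y,xs.min()+200,xs.max()+200))
E=np.array(E)
for k in(1,2):
    p=ray(i,np.c_[E[:,k],E[:,0]],.066); l=cv2.fitLine((p[:,:2]*1000).astype(np.float32),cv2.DIST_HUBER,0,.01,.01).ravel()
    print(np.degrees(np.arctan2(l[1],l[0])),"y at x=.507",l[3]+(507-l[2])*l[1]/l[0])
print(E[::7].tolist())
cv2.imwrite("pics/c2.png",cv2.resize(im[80:240,110:310],None,fx=3.5,fy=3.5))
E
```

```text
0.7699457 y at x=.507 379.83267
0.72099125 y at x=.507 427.44913
[[130, 235, 279], [158, 237, 280], [186, 240, 281], [214, 242, 282]]
```

View pics/c2.png

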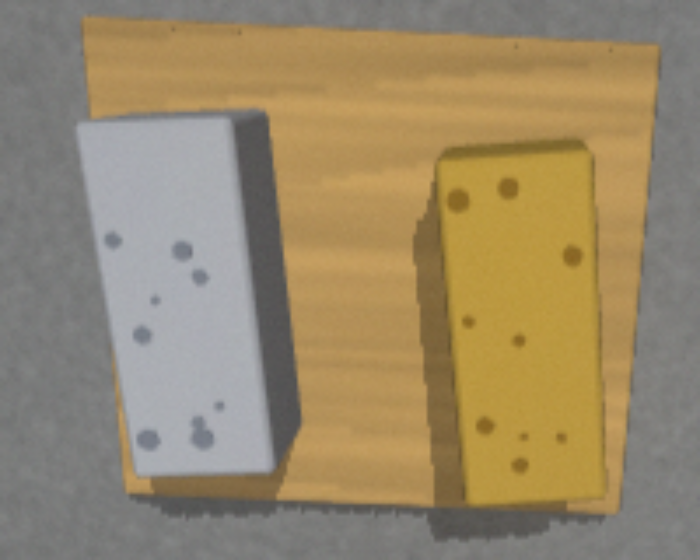

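Both edges of the limestone give a yaw of about 0.75°, with its centre at about (0.505, 0.4035). Descending to it.

{"fn": "play_rows", "kwargs": {
  "increments": [
    {"slide": [-1, 3.5, 0], "angular": [0, 0, -3.7], "claw": 1},
    {"slide": [0, 0, 30], "angular": [0, 0, 0], "claw": 1},
    {"slide": [0, 0, 30], "angular": [0, 0, 0], "claw": 1},
    {"slide": [0, 0, 30], "angular": [0, 0, 0], "claw": 1},
    {"slide": [0, 0, 30], "angular": [0, 0, 0], "claw": 1},
    {"slide": [0, 0, 30], "angular": [0, 0, 0], "claw": 1},
    {"slide": [0, 0, 15], "angular": [0, 0, 0], "claw": 1},
    {"slide": [0, 0, 0], "angular": [0, 0, 0], "claw": 1}
  ]
}}

```text
time: 2.25
ee_pos: [0.5041, 0.4028, 0.083]
tcp_rot: [-179.9, -0.2, -179.1]
wrist_force: [-0.4, -0.2, 0.1]
opening: 0.0856
grasp_force: 0.0
```

{"fn": "play_rows", "kwargs": {
  "increments": [
    {"slide": [0, 0, 11], "angular": [0, 0, 0], "claw": 1},
    {"slide": [0, 0, 11], "angular": [0, 0, 0], "claw": 1},
    {"slide": [0, 0, 11], "angular": [0, 0, 0], "claw": 1},
    {"slide": [0, 0, 0], "angular": [0, 0, 0], "claw": 1},
    {"slide": [0, 0, 0], "angular": [0, 0, 0], "claw": 1}
  ]
}}

```text
time: 2.75
ee_pos: [0.505, 0.4034, 0.0522]
tcp_rot: [-180.0, -0.0, -179.1]
wrist_force: [0.5, 0.4, -0.2]
opening: 0.0857
grasp_force: 0.0
```

{"fn": "play_rows", "kwargs": {
  "increments": [
    {"slide": [0, 0, 0], "angular": [0, 0, 0], "claw": -1},
    {"slide": [0, 0, 0], "angular": [0, 0, 0], "claw": -1},
    {"slide": [0, 0, 0], "angular": [0, 0, 0], "claw": -1},
    {"slide": [0, 0, 0], "angular": [0, 0, 0], "claw": -1},
    {"slide": [0, 0, 0], "angular": [0, 0, 0], "claw": -1},
    {"slide": [0, 0, 0], "angular": [0, 0, 0], "claw": -1}
  ],
  "squeeze": 50
}}

```text
time: 3.35
ee_pos: [0.5054, 0.4036, 0.053]
tcp_rot: [180.0, 0.0, -179.1]
wrist_force: [0.4, -2.2, 6.5]
opening: 0.0492
grasp_force: 54.1
```

Gripped: the opening of 49.2 mm matches the block's width. Now lifting, and refining the rig pose from the existing top picture.

{"fn": "play_rows", "kwargs": {
  "increments": [
    {"slide": [0, 0, -5], "angular": [0, 0, 0], "claw": -1},
    {"slide": [0, 0, -15], "angular": [0, 0, 0], "claw": -1},
    {"slide": [0, 0, -30], "angular": [0, 0, 0], "claw": -1},
    {"slide": [0, 0, -35], "angular": [0, 0, 0], "claw": -1},
    {"slide": [0, 0, -40], "angular": [0, 0, 0], "claw": -1},
    {"slide": [0, 0, -40], "angular": [0, 0, 0], "claw": -1},
    {"slide": [0, 0, -32], "angular": [0, 0, 0], "claw": -1},
    {"slide": [0, 0, 0], "angular": [0, 0, 0], "claw": -1}
  ]
}}

```text
time: 4.15
ee_pos: [0.5059, 0.4041, 0.2553]
tcp_rot: [179.7, 0.4, -179.0]
wrist_force: [0.1, 0.9, -3.5]
opening: 0.0493
grasp_force: 53.4
```

```bash
python3 - <<'E'
from h import *
i=bot.camera_info("top")
P=np.array([(723,37),(752,148),(458,232),(427,122)])/3.8+[95,165]
W=ray(i,P,.014)[:,:2];print(W.round(3).tolist())
op=W[:2].mean(0);en=W[2:].mean(0);d=en-op;L=np.linalg.norm(d);d/=L;print(L,np.degrees(np.arctan2(d[1],d[0])),"origin",op+d*.140, en-d*.130)
o=bot.get_obs();print(o['ee_pos'],o['tcp_rot'],o['opening'],o['q'],o['wrist_force'])
E
```

```text
[[0.618, -0.132], [0.521, -0.155], [0.454, 0.099], [0.549, 0.125]]
0.2649010336425064 104.964733930977 origin [ 0.53329823 -0.00824339] [ 0.53461491 -0.01316942]
[0.50586729 0.40413506 0.25531838] [ 179.72159122    0.35150494 -179.04548201] 0.04926930340798898 [3.86188917e+01 1.88231004e+01 2.68255102e+01 9.75540409e+01
 5.61061652e-03 3.76635417e+01] [ 0.13985613  0.90130796 -3.53459183]
```

{"fn": "play_rows", "kwargs": {
  "increments": [
    {"slide": [-1, -25, 0], "angular": [0, 0, 0], "claw": -1},
    {"slide": [-1, -40, 0], "angular": [0, 0, 0], "claw": -1},
    {"slide": [-1, -45, 0], "angular": [0, 0, 0], "claw": -1},
    {"slide": [-1, -45, 0], "angular": [0, 0, 0], "claw": -1},
    {"slide": [-1, -45, 0], "angular": [0, 0, 0], "claw": -1},
    {"slide": [-1, -45, 0], "angular": [0, 0, 0], "claw": -1},
    {"slide": [-1, -45, 0], "angular": [0, 0, 0], "claw": -1},
    {"slide": [-1, -45, 0], "angular": [0, 0, 0], "claw": -1}
  ]
}}

```text
time: 4.95
ee_pos: [0.5179, 0.0669, 0.2481]
tcp_rot: [-180.0, -0.1, -179.0]
wrist_force: [0.4, -0.3, -4.7]
opening: 0.0492
grasp_force: 53.6
```

{"fn": "play_rows", "kwargs": {
  "increments": [
    {"slide": [-1, -32, 0], "angular": [0, 0, 4], "claw": -1},
    {"slide": [0, 0, 0], "angular": [0, 0, 8], "claw": -1},
    {"slide": [0, 0, 0], "angular": [0, 0, 8], "claw": -1},
    {"slide": [0, 0, 0], "angular": [0, 0, 8], "claw": -1},
    {"slide": [0, 0, 0], "angular": [0, 0, 8], "claw": -1},
    {"slide": [0, 0, 0], "angular": [0, 0, 8], "claw": -1},
    {"slide": [0, 0, 0], "angular": [0, 0, 8], "claw": -1},
    {"slide": [0, 0, 0], "angular": [0, 0, 8], "claw": -1}
  ]
}}

```text
time: 5.75
ee_pos: [0.5197, 0.0367, 0.2479]
tcp_rot: [-179.9, -0.1, 120.6]
wrist_force: [-0.3, -0.1, -4.5]
opening: 0.0495
grasp_force: 53.9
```

{"fn": "play_rows", "kwargs": {
  "increments": [
    {"slide": [0, 0, 0], "angular": [0, 0, 8], "claw": -1},
    {"slide": [0, 0, 0], "angular": [0, 0, 8], "claw": -1},
    {"slide": [0, 0, 0], "angular": [0, 0, 0], "claw": -1},
    {"slide": [0, 0, 0], "angular": [0, 0, 0], "claw": -1},
    {"slide": [0, 0, 0], "angular": [0, 0, 0], "claw": -1}
  ]
}}

```text
time: 6.25
ee_pos: [0.5201, 0.0367, 0.2489]
tcp_rot: [-180.0, -0.0, 105.1]
wrist_force: [0.5, 0.3, -4.2]
opening: 0.0493
grasp_force: 54.0
```

```bash
python3 - <<'E'
from h import *
import pickle
o=bot.get_obs();i=bot.camera_info("wrist");a=bot.camera("wrist")
cv2.imwrite("pics/w2.png",a[:,:,::-1]);print(o['ee_pos'],o['tcp_rot'],o['q'])
pickle.dump(i,open("w2.pkl","wb"))
E
```

```text
[0.52005385 0.03665018 0.24886891] [-1.79966401e+02 -9.13702612e-03  1.05134587e+02] [4.02991426e+00 1.03583014e+00 5.80818718e+00 9.48070871e+01
 2.49464939e-03 7.88953235e+01]
```

View pics/w2.png

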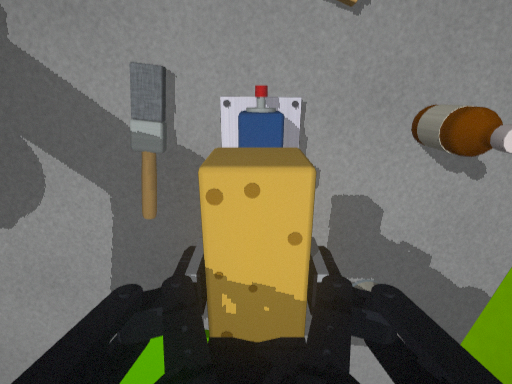

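The wrist view shows the block held straight, with the bed's rear corners at (221,97) and (301,97) and the red collar at (261,91). The rails are hidden behind the block, so I back off along the rig.

{"fn": "play_rows", "kwargs": {
  "increments": [
    {"slide": [-20, 0, 0], "angular": [0, 0, 0], "claw": -1},
    {"slide": [-30, 0, 0], "angular": [0, 0, 0], "claw": -1},
    {"slide": [-35, 0, 0], "angular": [0, 0, 0], "claw": -1},
    {"slide": [-35, 0, 0], "angular": [0, 0, 0], "claw": -1},
    {"slide": [-20, 0, 0], "angular": [0, 0, 0], "claw": -1},
    {"slide": [-10, 0, 0], "angular": [0, 0, 0], "claw": -1},
    {"slide": [0, 0, 0], "angular": [0, 0, 0], "claw": -1},
    {"slide": [0, 0, 0], "angular": [0, 0, 0], "claw": -1}
  ]
}}

```text
time: 7.1
ee_pos: [0.5588, -0.1076, 0.2492]
tcp_rot: [-180.0, -0.0, 105.0]
wrist_force: [-0.1, 0.5, -4.3]
opening: 0.0495
grasp_force: 54.0
```

```bash
python3 - <<'E'
from h import *
import pickle
i2=pickle.load(open("w2.pkl","rb"));print("end corners",ray(i2,[(221,97),(301,97)],.014).round(4).tolist())
o=bot.get_obs();i=bot.camera_info("wrist");a=bot.camera("wrist")
cv2.imwrite("pics/w3.png",a[:,:,::-1]);print(o['ee_pos'],o['tcp_rot'])
pickle.dump(i,open("w3.pkl","wb"))
cv2.imwrite("pics/w3c.png",cv2.resize(a[:240,150:370,::-1],None,fx=2.5,fy=2.5))
E
```

```text
end corners [[0.4575, 0.1049, 0.014], [0.5516, 0.1303, 0.014]]
[ 0.558766   -0.10757584  0.24924204] [-1.79990026e+02 -2.70689058e-02  1.04996084e+02]
```

View pics/w3c.png

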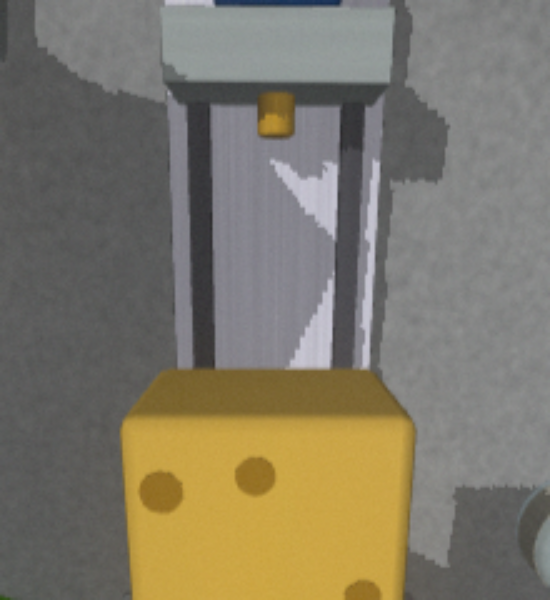

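The view shows the rails at crop x of about 198 and 353, the stop's upper edge at crop y of about 82, and the plunger tip at (277,135). Now computing the rig pose from the rails.

```bash
python3 - <<'E'
from h import *
import pickle
i=pickle.load(open("w3.pkl","rb"));im=cv2.imread("pics/w3.png");g=cv2.cvtColor(im,cv2.COLOR_BGR2GRAY).astype(int)
L=[];R=[]
for y in range(46,142,4):
    r=g[y]; 
    for a,b,S in((220,240,L),(276,302,R)):
        xs=[x for x in range(a,b) if r[x]<75]
        if len(xs)>5:S.append((y,min(xs),max(xs)+1))
L=np.array(L);R=np.array(R);print(len(L),len(R),L[[0,-1]].tolist(),R[[0,-1]].tolist())
def fit(px):
    p=ray(i,px,.024)[:,:2]; l=cv2.fitLine((p*1000).astype(np.float32),cv2.DIST_HUBER,0,.01,.01).ravel().astype(float)
    v=l[:2]*np.sign(l[1]);return v,l[2:],np.degrees(np.arctan2(v[1],v[0]))
F=[fit(np.c_[S[:,k],S[:,0]]) for S in(L,R) for k in(1,2)]
for f in F: print(f[2])
a=np.radians(np.mean([f[2] for f in F])) ; d=np.array([np.cos(a),np.sin(a)]);n=np.array([-d[1],d[0]])
offs=[f[1]@n for f in F];print("offs",offs,"mean",np.mean(offs),"angle",np.degrees(a))
top=ray(i,[(150+162/2.5,82/2.5),(150+391/2.5,82/2.5)],.064)[:,:2]*1000
tip=ray(i,[(150+277/2.5,135/2.5)],.038-.006)[:,:2]*1000
print("stop face along d",top@d,"lateral",top@n,"tip",tip@d,tip@n)
i2=pickle.load(open("w2.pkl","rb"));c=ray(i2,[(221,97),(301,97)],.014)[:,:2]*1000;print("end",c@d,c@n)
o=bot.get_obs();p=o['ee_pos'][:2]*1000;print("tcp",p@d,p@n,o['tcp_rot'])
E
```

```text
24 4 [[46, 225, 234], [138, 228, 236]] [[46, 286, 296], [58, 286, 295]]
104.63073455824079
104.66879879210151
106.9208494646073
101.20269674123519
offs [np.float64(-478.6926132853096), np.float64(-488.84130849365863), np.float64(-547.3763566906408), np.float64(-558.1118871705593)] mean -518.2555414100422 angle 104.3557698890462
stop face along d [-100.98869961 -100.06235607] lateral [-473.0191285  -562.85534747] tip [-115.2732561] [-518.82300483]
end [-11.80790353 -10.56051494] [-469.17791472 -566.72050048]
tcp -242.49900374364196 -514.7104241588919 [ 1.79996638e+02 -1.81392568e-02  1.05022675e+02]
```

{"fn": "play_rows", "kwargs": {
  "increments": [
    {"slide": [12, 3.4, 0], "angular": [0, 0, 0.3], "claw": -1},
    {"slide": [20, 0, 0], "angular": [0, 0, 0], "claw": -1},
    {"slide": [10, 0, 20], "angular": [0, 0, 0], "claw": -1},
    {"slide": [0, 0, 35], "angular": [0, 0, 0], "claw": -1},
    {"slide": [0, 0, 40], "angular": [0, 0, 0], "claw": -1},
    {"slide": [0, 0, 40], "angular": [0, 0, 0], "claw": -1},
    {"slide": [0, 0, 20], "angular": [0, 0, 0], "claw": -1},
    {"slide": [0, 0, 10], "angular": [0, 0, 0], "claw": -1}
  ]
}}

```text
time: 7.95
ee_pos: [0.5502, -0.0652, 0.0821]
tcp_rot: [-179.8, -0.1, 104.7]
wrist_force: [0.4, -0.4, -3.9]
opening: 0.0495
grasp_force: 54.0
```

{"fn": "play_rows", "kwargs": {
  "increments": [
    {"slide": [0, 0, 8], "angular": [0, 0, 0], "claw": -1},
    {"slide": [0, 0, 4], "angular": [0, 0, 0], "claw": -1},
    {"slide": [0, 0, 0], "angular": [0, 0, 0], "claw": -1},
    {"slide": [0, 0, 0], "angular": [0, 0, 0], "claw": -1}
  ]
}}

```text
time: 8.35
ee_pos: [0.5521, -0.0668, 0.0734]
tcp_rot: [179.9, 0.0, 104.7]
wrist_force: [-0.1, 0.6, -4.6]
opening: 0.049
grasp_force: 54.0
```

```bash
python3 - <<'E'
from h import *
o=bot.get_obs();a=np.radians(104.7);d=np.array([np.cos(a),np.sin(a)]);n=np.array([-d[1],d[0]])
S=(-101*np.array([np.cos(np.radians(104.36)),np.sin(np.radians(104.36))])-518*np.array([-np.sin(np.radians(104.36)),np.cos(np.radians(104.36))]))
p=o['ee_pos'][:2]*1000-S;print("rig x",40+p@d,"y",p@n,o['ee_pos'],o['tcp_rot'],o['wrist_force'])
for n in("wrist","side"): cv2.imwrite(f"pics/p1{n}.png",bot.camera(n)[:,:,::-1])
a=cv2.imread("pics/p1wrist.png");b=cv2.resize(cv2.imread("pics/p1side.png")[130:260,200:340],None,fx=2.8,fy=2.8)
b=cv2.resize(b,(400,384));cv2.imwrite("pics/p1.png",np.hstack([a[:,60:460],b]))
E
```

```text
rig x -60.584813095269155 y 0.3361336255529028 [ 0.55206433 -0.06675109  0.07335592] [1.79917483e+02 2.95245425e-02 1.04652456e+02] [-0.11516663  0.60725071 -4.59271827]
```

View pics/p1.png

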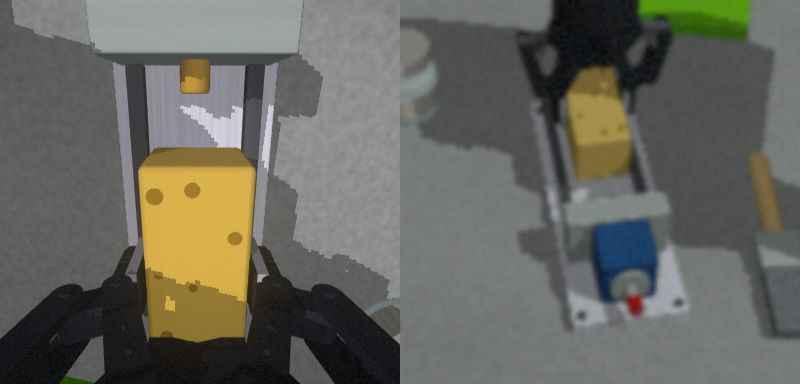

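The block is centred between the rails (front face at x 140–254, rails at 137 and 256), with the plunger clear ahead. Lowering the last 24 mm gently.

{"fn": "play_rows", "kwargs": {
  "increments": [
    {"slide": [0, 0, 10], "angular": [0, 0, 0], "claw": -1},
    {"slide": [0, 0, 6], "angular": [0, 0, 0], "claw": -1},
    {"slide": [0, 0, 3], "angular": [0, 0, 0], "claw": -1},
    {"slide": [0, 0, 2], "angular": [0, 0, 0], "claw": -1},
    {"slide": [0, 0, 1], "angular": [0, 0, 0], "claw": -1},
    {"slide": [0, 0, 0], "angular": [0, 0, 0], "claw": -1},
    {"slide": [0, 0, 0], "angular": [0, 0, 0], "claw": -1}
  ]
}}

```text
time: 9.15
ee_pos: [0.5516, -0.0668, 0.0505]
tcp_rot: [180.0, 0.0, 104.7]
wrist_force: [0.4, 0.0, -4.1]
opening: 0.0492
grasp_force: 54.3
```

{"fn": "play_rows", "kwargs": {
  "increments": [
    {"slide": [0, 0, 1], "angular": [0, 0, 0], "claw": -1},
    {"slide": [0, 0, 0], "angular": [0, 0, 0], "claw": -1},
    {"slide": [0, 0, 0], "angular": [0, 0, 0], "claw": -1}
  ]
}}

```text
time: 9.45
ee_pos: [0.5515, -0.0668, 0.0493]
tcp_rot: [180.0, 0.0, 104.7]
wrist_force: [-0.5, -0.2, -4.4]
opening: 0.0492
grasp_force: 54.3
```

{"fn": "play_rows", "kwargs": {
  "increments": [
    {"slide": [0, 0, 0.7], "angular": [0, 0, 0], "claw": -1},
    {"slide": [0, 0, 0], "angular": [0, 0, 0], "claw": -1},
    {"slide": [0, 0, 0], "angular": [0, 0, 0], "claw": -1}
  ]
}}

```text
time: 9.75
ee_pos: [0.5516, -0.0668, 0.049]
tcp_rot: [180.0, 0.0, 104.7]
wrist_force: [-2.7, 0.0, 0.9]
opening: 0.0495
grasp_force: 54.7
```

{"fn": "play_rows", "kwargs": {
  "increments": [
    {"slide": [0, 0, 0.7], "angular": [0, 0, 0], "claw": -1},
    {"slide": [0, 0, 0], "angular": [0, 0, 0], "claw": -1},
    {"slide": [0, 0, 0], "angular": [0, 0, 0], "claw": -1}
  ]
}}

```text
time: 10.05
ee_pos: [0.5516, -0.0668, 0.049]
tcp_rot: [180.0, 0.0, 104.7]
wrist_force: [-4.5, 1.6, 7.6]
opening: 0.049
grasp_force: 55.6
```

{"fn": "play_rows", "kwargs": {
  "increments": [
    {"slide": [2, 0, -0.7], "angular": [0, 0, 0], "claw": -1},
    {"slide": [5, 0, 0], "angular": [0, 0, 0], "claw": -1},
    {"slide": [6, 0, 0], "angular": [0, 0, 0], "claw": -1},
    {"slide": [6, 0, 0], "angular": [0, 0, 0], "claw": -1},
    {"slide": [4, 0, 0], "angular": [0, 0, 0], "claw": -1},
    {"slide": [4, 0, 0], "angular": [0, 0, 0], "claw": -1},
    {"slide": [4, 0, 0], "angular": [0, 0, 0], "claw": -1},
    {"slide": [3, 0, 0], "angular": [0, 0, 0], "claw": -1}
  ]
}}

```text
time: 10.85
ee_pos: [0.5433, -0.0342, 0.0489]
tcp_rot: [180.0, 0.1, 104.6]
wrist_force: [1.7, -9.3, 4.2]
opening: 0.0489
grasp_force: 55.3
```

{"fn": "play_rows", "kwargs": {
  "increments": [
    {"slide": [2, 0, 0], "angular": [0, 0, 0], "claw": -1},
    {"slide": [1, 0, 0], "angular": [0, 0, 0], "claw": -1},
    {"slide": [0, 0, 0], "angular": [0, 0, 0], "claw": -1},
    {"slide": [0, 0, 0], "angular": [0, 0, 0], "claw": -1}
  ]
}}

```text
time: 11.25
ee_pos: [0.5426, -0.0315, 0.049]
tcp_rot: [180.0, 0.1, 104.6]
wrist_force: [2.6, -7.8, 4.0]
opening: 0.0492
grasp_force: 55.3
```

{"fn": "play_rows", "kwargs": {
  "increments": [
    {"slide": [1, 0, 0], "angular": [0, 0, 0], "claw": -1},
    {"slide": [1, 0, 0], "angular": [0, 0, 0], "claw": -1},
    {"slide": [0, 0, 0], "angular": [0, 0, 0], "claw": -1},
    {"slide": [0, 0, 0], "angular": [0, 0, 0], "claw": -1}
  ]
}}

```text
time: 11.65
ee_pos: [0.5421, -0.0298, 0.049]
tcp_rot: [180.0, 0.1, 104.6]
wrist_force: [2.7, -9.2, 4.3]
opening: 0.0492
grasp_force: 55.3
```

{"fn": "play_rows", "kwargs": {
  "increments": [
    {"slide": [1, 0, 0], "angular": [0, 0, 0], "claw": -1},
    {"slide": [0, 0, 0], "angular": [0, 0, 0], "claw": -1},
    {"slide": [0, 0, 0], "angular": [0, 0, 0], "claw": -1}
  ]
}}

```text
time: 11.95
ee_pos: [0.5419, -0.0289, 0.049]
tcp_rot: [180.0, 0.1, 104.6]
wrist_force: [2.6, -9.3, 3.5]
opening: 0.0494
grasp_force: 55.3
```

{"fn": "play_rows", "kwargs": {
  "increments": [
    {"slide": [1, 0, 0], "angular": [0, 0, 0], "claw": -1},
    {"slide": [0, 0, 0], "angular": [0, 0, 0], "claw": -1},
    {"slide": [0, 0, 0], "angular": [0, 0, 0], "claw": -1}
  ]
}}

```text
time: 12.25
ee_pos: [0.5416, -0.028, 0.049]
tcp_rot: [180.0, 0.1, 104.6]
wrist_force: [4.2, -10.3, 3.7]
opening: 0.049
grasp_force: 55.3
```

{"fn": "play_rows", "kwargs": {
  "increments": [
    {"slide": [1, 0, 0], "angular": [0, 0, 0], "claw": -1},
    {"slide": [0, 0, 0], "angular": [0, 0, 0], "claw": -1},
    {"slide": [0, 0, 0], "angular": [0, 0, 0], "claw": -1}
  ]
}}

```text
time: 12.55
ee_pos: [0.5414, -0.0271, 0.049]
tcp_rot: [180.0, 0.1, 104.6]
wrist_force: [1.9, -10.5, 4.3]
opening: 0.0492
grasp_force: 55.2
```

{"fn": "play_rows", "kwargs": {
  "increments": [
    {"slide": [1, 0, 0], "angular": [0, 0, 0], "claw": -1},
    {"slide": [0, 0, 0], "angular": [0, 0, 0], "claw": -1},
    {"slide": [0, 0, 0], "angular": [0, 0, 0], "claw": -1}
  ]
}}

```text
time: 12.85
ee_pos: [0.5411, -0.0262, 0.049]
tcp_rot: [180.0, 0.2, 104.6]
wrist_force: [2.7, -10.9, 4.5]
opening: 0.0489
grasp_force: 55.2
```

{"fn": "play_rows", "kwargs": {
  "increments": [
    {"slide": [1, 0, 0], "angular": [0, 0, 0], "claw": -1},
    {"slide": [0, 0, 0], "angular": [0, 0, 0], "claw": -1},
    {"slide": [0, 0, 0], "angular": [0, 0, 0], "claw": -1}
  ]
}}

```text
time: 13.15
ee_pos: [0.5409, -0.0253, 0.049]
tcp_rot: [180.0, 0.2, 104.6]
wrist_force: [3.4, -11.2, 4.2]
opening: 0.0492
grasp_force: 55.2
```

{"fn": "play_rows", "kwargs": {
  "increments": [
    {"slide": [1, 0, 0], "angular": [0, 0, 0], "claw": -1},
    {"slide": [0, 0, 0], "angular": [0, 0, 0], "claw": -1},
    {"slide": [0, 0, 0], "angular": [0, 0, 0], "claw": -1}
  ]
}}

```text
time: 13.45
ee_pos: [0.5407, -0.0243, 0.049]
tcp_rot: [180.0, 0.2, 104.6]
wrist_force: [2.3, -11.7, 3.2]
opening: 0.0493
grasp_force: 55.2
```

{"fn": "play_rows", "kwargs": {
  "increments": [
    {"slide": [1, 0, 0], "angular": [0, 0, 0], "claw": -1},
    {"slide": [0, 0, 0], "angular": [0, 0, 0], "claw": -1},
    {"slide": [0, 0, 0], "angular": [0, 0, 0], "claw": -1}
  ]
}}

```text
time: 13.75
ee_pos: [0.5405, -0.0238, 0.049]
tcp_rot: [180.0, 0.2, 104.6]
wrist_force: [3.1, -14.2, 2.5]
opening: 0.0491
grasp_force: 55.1
```

{"fn": "play_rows", "kwargs": {
  "increments": [
    {"slide": [1, 0, 0], "angular": [0, 0, 0], "claw": -1},
    {"slide": [0, 0, 0], "angular": [0, 0, 0], "claw": -1},
    {"slide": [0, 0, 0], "angular": [0, 0, 0], "claw": -1}
  ]
}}

```text
time: 14.05
ee_pos: [0.5405, -0.0238, 0.049]
tcp_rot: [180.0, 0.3, 104.5]
wrist_force: [5.7, -20.2, 2.5]
opening: 0.0492
grasp_force: 55.0
```

```bash
python3 - <<'E'
from h import *
o=bot.get_obs();print(o['ee_pos'],o['wrist_force'])
a=bot.camera("wrist")[:,:,::-1];b=bot.camera("side")[:,:,::-1]
b=cv2.resize(b[130:260,200:340],(400,384));cv2.imwrite("pics/p2.png",np.hstack([a[:,60:460],b]))
E
```

```text
[ 0.54050876 -0.02378132  0.04900699] [  5.65621279 -20.17100125   2.5229548 ]
```

View pics/p2.png

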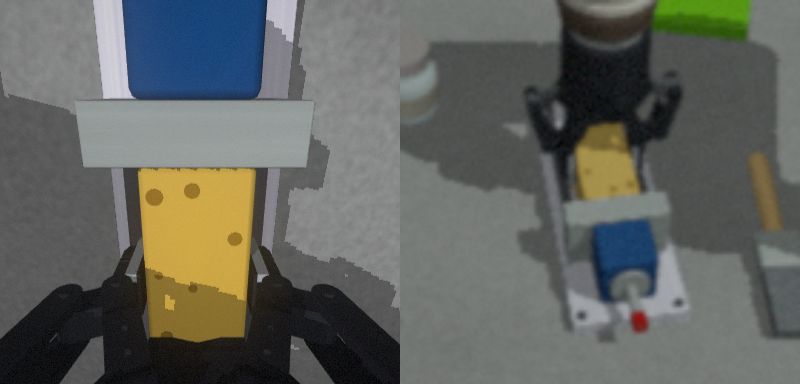

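The force jumped to about 20 N with no further motion. The picture agrees: the block is flush with the stop at (197,168), and the collar rod stands well out at (635,318). Holding for about 3.2 s.

{"fn": "play_rows", "kwargs": {
  "increments": [
    {"slide": [0, 0, 0], "angular": [0, 0, 0], "claw": -1},
    {"slide": [0, 0, 0], "angular": [0, 0, 0], "claw": -1},
    {"slide": [0, 0, 0], "angular": [0, 0, 0], "claw": -1},
    {"slide": [0, 0, 0], "angular": [0, 0, 0], "claw": -1},
    {"slide": [0, 0, 0], "angular": [0, 0, 0], "claw": -1},
    {"slide": [0, 0, 0], "angular": [0, 0, 0], "claw": -1},
    {"slide": [0, 0, 0], "angular": [0, 0, 0], "claw": -1},
    {"slide": [0, 0, 0], "angular": [0, 0, 0], "claw": -1}
  ]
}}

```text
time: 14.95
ee_pos: [0.5405, -0.0238, 0.049]
tcp_rot: [180.0, 0.3, 104.5]
wrist_force: [5.7, -20.4, 2.4]
opening: 0.0495
grasp_force: 55.0
```

{"fn": "play_rows", "kwargs": {
  "increments": [
    {"slide": [0, 0, 0], "angular": [0, 0, 0], "claw": -1},
    {"slide": [0, 0, 0], "angular": [0, 0, 0], "claw": -1},
    {"slide": [0, 0, 0], "angular": [0, 0, 0], "claw": -1},
    {"slide": [0, 0, 0], "angular": [0, 0, 0], "claw": -1},
    {"slide": [0, 0, 0], "angular": [0, 0, 0], "claw": -1},
    {"slide": [0, 0, 0], "angular": [0, 0, 0], "claw": -1},
    {"slide": [0, 0, 0], "angular": [0, 0, 0], "claw": -1},
    {"slide": [0, 0, 0], "angular": [0, 0, 0], "claw": -1}
  ]
}}

```text
time: 15.75
ee_pos: [0.5405, -0.0238, 0.049]
tcp_rot: [180.0, 0.3, 104.5]
wrist_force: [4.2, -19.9, 2.5]
opening: 0.0495
grasp_force: 55.0
```

{"fn": "play_rows", "kwargs": {
  "increments": [
    {"slide": [0, 0, 0], "angular": [0, 0, 0], "claw": -1},
    {"slide": [0, 0, 0], "angular": [0, 0, 0], "claw": -1},
    {"slide": [0, 0, 0], "angular": [0, 0, 0], "claw": -1},
    {"slide": [0, 0, 0], "angular": [0, 0, 0], "claw": -1},
    {"slide": [0, 0, 0], "angular": [0, 0, 0], "claw": -1},
    {"slide": [0, 0, 0], "angular": [0, 0, 0], "claw": -1},
    {"slide": [0, 0, 0], "angular": [0, 0, 0], "claw": -1},
    {"slide": [0, 0, 0], "angular": [0, 0, 0], "claw": -1}
  ]
}}

```text
time: 16.55
ee_pos: [0.5405, -0.0238, 0.049]
tcp_rot: [180.0, 0.3, 104.5]
wrist_force: [5.2, -19.6, 2.4]
opening: 0.0492
grasp_force: 55.0
```

{"fn": "play_rows", "kwargs": {
  "increments": [
    {"slide": [0, 0, 0], "angular": [0, 0, 0], "claw": -1},
    {"slide": [0, 0, 0], "angular": [0, 0, 0], "claw": -1},
    {"slide": [0, 0, 0], "angular": [0, 0, 0], "claw": -1},
    {"slide": [0, 0, 0], "angular": [0, 0, 0], "claw": -1},
    {"slide": [0, 0, 0], "angular": [0, 0, 0], "claw": -1},
    {"slide": [0, 0, 0], "angular": [0, 0, 0], "claw": -1},
    {"slide": [0, 0, 0], "angular": [0, 0, 0], "claw": -1},
    {"slide": [0, 0, 0], "angular": [0, 0, 0], "claw": -1}
  ]
}}

```text
time: 17.35
ee_pos: [0.5405, -0.0238, 0.049]
tcp_rot: [180.0, 0.3, 104.5]
wrist_force: [6.2, -20.1, 2.5]
opening: 0.0493
grasp_force: 55.0
```

Held for over 3 s. Backing off, then lifting.

{"fn": "play_rows", "kwargs": {
  "increments": [
    {"slide": [-3, 0, 0], "angular": [0, 0, 0], "claw": -1},
    {"slide": [-6, 0, 0], "angular": [0, 0, 0], "claw": -1},
    {"slide": [-8, 0, 0], "angular": [0, 0, 0], "claw": -1},
    {"slide": [-10, 0, 0], "angular": [0, 0, 0], "claw": -1},
    {"slide": [-10, 0, 0], "angular": [0, 0, 0], "claw": -1},
    {"slide": [-6, 0, 0], "angular": [0, 0, 0], "claw": -1},
    {"slide": [0, 0, -3], "angular": [0, 0, 0], "claw": -1},
    {"slide": [0, 0, -10], "angular": [0, 0, 0], "claw": -1}
  ]
}}

```text
time: 18.15
ee_pos: [0.549, -0.0623, 0.0599]
tcp_rot: [-179.8, -0.1, 104.7]
wrist_force: [-0.3, 0.4, -4.1]
opening: 0.0491
grasp_force: 54.1
```

{"fn": "play_rows", "kwargs": {
  "increments": [
    {"slide": [0, 0, -25], "angular": [0, 0, 0], "claw": -1},
    {"slide": [0, 0, -35], "angular": [0, 0, 0], "claw": -1},
    {"slide": [0, 0, -35], "angular": [0, 0, 0], "claw": -1},
    {"slide": [-10, -6, 0], "angular": [0, 0, 0], "claw": -1},
    {"slide": [-25, -14, 0], "angular": [0, 0, 0], "claw": -1},
    {"slide": [-35, -19, 0], "angular": [0, 0, 0], "claw": -1},
    {"slide": [-35, -19, 0], "angular": [0, 0, 0], "claw": -1},
    {"slide": [-35, -19, 0], "angular": [0, 0, 0], "claw": -1}
  ]
}}

```text
time: 18.95
ee_pos: [0.5102, -0.2188, 0.1553]
tcp_rot: [-179.9, -0.1, 104.7]
wrist_force: [0.9, -0.2, -4.1]
opening: 0.0492
grasp_force: 54.3
```

{"fn": "play_rows", "kwargs": {
  "increments": [
    {"slide": [-35, -19, 0], "angular": [0, 0, 0], "claw": -1},
    {"slide": [-35, -19, 0], "angular": [0, 0, 0], "claw": -1},
    {"slide": [-35, -18, 0], "angular": [0, 0, 0], "claw": -1},
    {"slide": [-25, -12, 0], "angular": [0, 0, 0], "claw": -1},
    {"slide": [0, 0, 0], "angular": [0, 0, 0], "claw": -1},
    {"slide": [0, 0, 0], "angular": [0, 0, 0], "claw": -1}
  ]
}}

```text
time: 19.55
ee_pos: [0.4777, -0.3608, 0.1552]
tcp_rot: [-179.9, -0.1, 104.6]
wrist_force: [-0.1, -0.9, -4.6]
opening: 0.0492
grasp_force: 54.2
```

```bash
python3 - <<'E'
from h import *
o=bot.get_obs();print(o['ee_pos'],o['tcp_rot'])
a=bot.camera("wrist")[:,:,::-1];b=bot.camera("side")[:,:,::-1]
b=cv2.resize(b[60:280,150:370],(400,384));cv2.imwrite("pics/p3.png",np.hstack([a[:,60:460],b]))
E
```

```text
[ 0.47767127 -0.36079226  0.15518687] [-1.79926731e+02 -1.32073716e-01  1.04578045e+02]
```

View pics/p3.png

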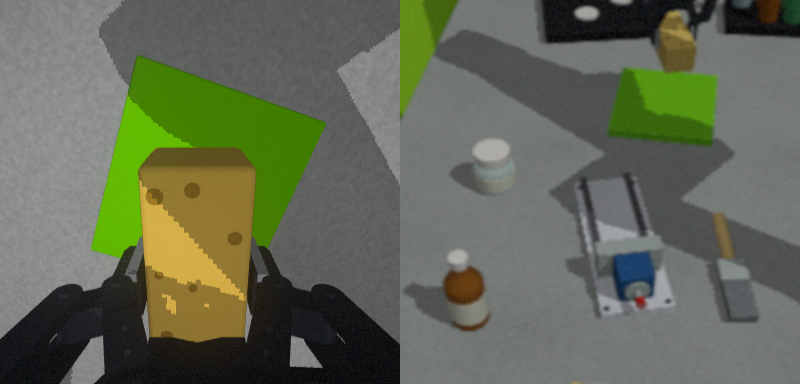

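The block hangs over the green board, whose corners are at crop (137,57), (325,123) and (92,247). The collar is back in, and the bystanders are unmoved. Checking the board's centre from those corners.

```bash
python3 - <<'E'
from h import *
w=ray(bot.camera_info("wrist"),[(197,57),(385,123),(152,247)],.018);print(w.round(3).tolist(),"centre",(w[1]+w[2])/2)
print(np.linalg.norm(w[0]-w[1]),np.linalg.norm(w[0]-w[2]),bot.get_obs()['ee_pos'])
E
```

```text
[[0.401, -0.261, 0.018], [0.578, -0.272, 0.018], [0.388, -0.454, 0.018]] centre [ 0.48303345 -0.36293983  0.018     ]
0.17708193246368364 0.1936944867235988 [ 0.47834504 -0.35988902  0.15585132]
```

{"fn": "play_rows", "kwargs": {
  "increments": [
    {"slide": [-4, 3, 10], "angular": [0, 0, 0], "claw": -1},
    {"slide": [0, 0, 25], "angular": [0, 0, 0], "claw": -1},
    {"slide": [0, 0, 30], "angular": [0, 0, 0], "claw": -1},
    {"slide": [0, 0, 20], "angular": [0, 0, 0], "claw": -1},
    {"slide": [0, 0, 9], "angular": [0, 0, 0], "claw": -1},
    {"slide": [0, 0, 4], "angular": [0, 0, 0], "claw": -1},
    {"slide": [0, 0, 0], "angular": [0, 0, 0], "claw": -1},
    {"slide": [0, 0, 0], "angular": [0, 0, 0], "claw": -1}
  ]
}}

```text
time: 20.45
ee_pos: [0.4831, -0.3642, 0.0598]
tcp_rot: [179.9, 0.1, 104.7]
wrist_force: [-0.3, -0.0, -3.7]
opening: 0.0494
grasp_force: 54.1
```

{"fn": "play_rows", "kwargs": {
  "increments": [
    {"slide": [0, 0, 2], "angular": [0, 0, 0], "claw": -1},
    {"slide": [0, 0, 1], "angular": [0, 0, 0], "claw": -1},
    {"slide": [0, 0, 0], "angular": [0, 0, 0], "claw": -1},
    {"slide": [0, 0, 0], "angular": [0, 0, 0], "claw": -1}
  ]
}}

```text
time: 20.85
ee_pos: [0.4824, -0.364, 0.0557]
tcp_rot: [180.0, 0.0, 104.6]
wrist_force: [0.5, -0.1, -4.8]
opening: 0.0492
grasp_force: 54.1
```

{"fn": "play_rows", "kwargs": {
  "increments": [
    {"slide": [0, 0, 1.5], "angular": [0, 0, 0], "claw": -1},
    {"slide": [0, 0, 0.8], "angular": [0, 0, 0], "claw": -1},
    {"slide": [0, 0, 0], "angular": [0, 0, 0], "claw": -1},
    {"slide": [0, 0, 0], "angular": [0, 0, 0], "claw": -1}
  ]
}}

```text
time: 21.25
ee_pos: [0.4824, -0.3639, 0.0532]
tcp_rot: [-180.0, -0.0, 104.7]
wrist_force: [-0.3, 0.4, -4.6]
opening: 0.0493
grasp_force: 54.4
```

{"fn": "play_rows", "kwargs": {
  "increments": [
    {"slide": [0, 0, 0.6], "angular": [0, 0, 0], "claw": -1},
    {"slide": [0, 0, 0], "angular": [0, 0, 0], "claw": -1},
    {"slide": [0, 0, 0], "angular": [0, 0, 0], "claw": -1}
  ]
}}

```text
time: 21.55
ee_pos: [0.4825, -0.3639, 0.053]
tcp_rot: [180.0, 0.0, 104.7]
wrist_force: [-1.6, 1.1, -1.2]
opening: 0.0494
grasp_force: 54.5
```

Contact with the board, so I release and retreat.

{"fn": "play_rows", "kwargs": {
  "increments": [
    {"slide": [0, 0, 0.3], "angular": [0, 0, 0], "claw": -1},
    {"slide": [0, 0, 0], "angular": [0, 0, 0], "claw": 0.4},
    {"slide": [0, 0, 0], "angular": [0, 0, 0], "claw": 1},
    {"slide": [0, 0, 0], "angular": [0, 0, 0], "claw": 1},
    {"slide": [0, 0, 0], "angular": [0, 0, 0], "claw": 1},
    {"slide": [0, 0, 0], "angular": [0, 0, 0], "claw": 1},
    {"slide": [0, 0, 0], "angular": [0, 0, 0], "claw": 1},
    {"slide": [0, 0, 0], "angular": [0, 0, 0], "claw": 1}
  ]
}}

```text
time: 22.35
ee_pos: [0.4824, -0.3639, 0.0524]
tcp_rot: [180.0, 0.0, 104.7]
wrist_force: [0.8, -0.3, 0.1]
opening: 0.0853
grasp_force: 0.0
```

{"fn": "play_rows", "kwargs": {
  "increments": [
    {"slide": [0, 0, -5], "angular": [0, 0, 0], "claw": 1},
    {"slide": [0, 0, -15], "angular": [0, 0, 0], "claw": 1},
    {"slide": [0, 0, -30], "angular": [0, 0, 0], "claw": 1},
    {"slide": [0, 0, -35], "angular": [0, 0, 0], "claw": 1},
    {"slide": [0, 0, -35], "angular": [0, 0, 0], "claw": 1},
    {"slide": [0, 0, -20], "angular": [0, 0, 0], "claw": 1},
    {"slide": [0, 0, 0], "angular": [0, 0, 0], "claw": 1},
    {"slide": [0, 0, 0], "angular": [0, 0, 0], "claw": 1}
  ]
}}

```text
time: 23.15
ee_pos: [0.4826, -0.3641, 0.1933]
tcp_rot: [179.9, 0.1, 104.7]
wrist_force: [0.5, 0.3, -0.3]
opening: 0.0854
grasp_force: 0.0
```

```bash
python3 - <<'E'
from h import *
o=bot.get_obs();print(o['ee_pos'],o['opening'],o['time'])
a=bot.camera("wrist")[:,:,::-1];b=bot.camera("side")[:,:,::-1]
b=cv2.resize(b[60:380,150:370],(400,384));cv2.imwrite("pics/p4.png",np.hstack([a[:,60:460],b]))
E
```

```text
[ 0.48260784 -0.36406109  0.19332958] 0.08543723886253143 23.15
```

View pics/p4.png

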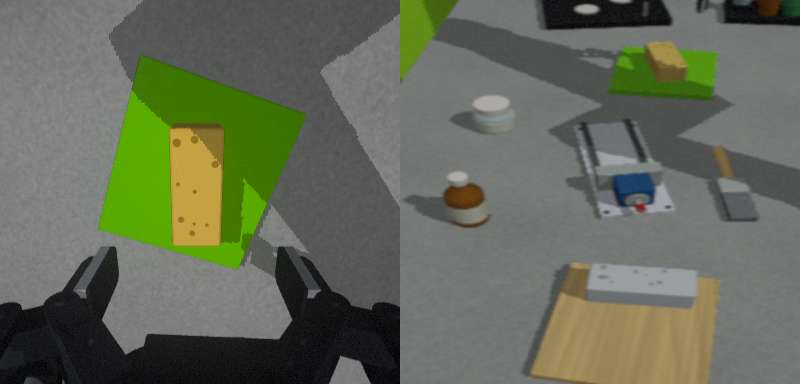

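The limestone lies flat at crop (196,185), in the middle of the green board. The plunger is out again, the gripper is clear, and the marble, bottle, jar and brush are where they were.

```bash
python3 -c "
from workcell import bot
print(bot.job_done())"
```

```text
the job is handed in; nothing more can be done
None
```

The limestone was pressed against the stop for over three seconds, then laid flat in the middle of the green board with the plunger out again and nothing else disturbed; the job is handed in at about 23 s, but no verdict was returned.

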